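# Check a locating pin in the go / no-go gauge

## Task

Check the knurled steel locating pin in the slot gauge: take it out of the round collar, let its shank down upright in front of the gauge's open end and push it along the gauge through the wide (go) gap, then on against the narrow (no-go) gap, which must stop it; keep a steady push of about 10 N on it there for about a second, and never load the gauge with more than 20 N, and keep the pin upright in the gauge. Then lift the pin out and stand it fully home in the hole of the square block, released, leaving everything else where it is.

Things in the scene. Friction and masses are not known exactly. Their poses are not given: they have to be found in the camera images.
- pin: The steel pin, 80 mm tall, about 150 g, standing upright. Shank 18 mm in diameter and 50 mm long, then a knurled round head 24 mm in diameter and 30 mm tall (z 50 to 80), to be held from above. Origin: centre of its lower end; z runs up the pin. It starts in the round collar with its lower end on the bench.
- gauge: The steel slot gauge, 175 x 76 mm, fixed, rigid. Origin: on the bench, middle of the go gap; x runs along it in the direction of pushing (open end, go gap, no-go gap), z up. Two rails (14 mm high, inner faces 44 mm apart, x -55 to 120 mm) leave the bench bare between them; the lower end of the pin may run just over the bench. All jaws reach to 42 mm above the bench; above them it is open.
- gauge_go (a point): The middle of the go gap, 25 mm above the bench, with the gauge's axes. The two go jaws (gauge x -8 to 8 mm, with 45 degree lead-ins from x -13 mm) leave a gap of 20 mm, centred on y = 0.
- gauge_bay (a point): A point on the gauge's centre line, 60 mm past the go gap, 25 mm above the bench. The no-go jaws (gap 14 mm, centred on y = 0) sit on a carriage clamped at a place that is not measured: their front face lies anywhere from gauge x 47 to 83 mm, so the pin's axis is stopped at x 41 to 78 mm. The force rises steeply there.
- stand: The round aluminium collar, 52 mm in diameter, 16 mm high, fixed, in which the pin starts; bore 21 mm, through to the bench. Origin: centre of its underside.
- block: The square aluminium block, 56 x 56 x 18 mm, fixed, with one upright hole 21 mm in diameter in its middle, through to the bench; fully home the pin stands in it with its lower end on the bench. Origin: centre of its underside.
- loupe: Bystander: black loupe, 40 mm in diameter and 40 mm high. Origin: centre of its underside.
- small_weight: Bystander: small knob weight, 28 mm in diameter, 40 mm high. Origin: centre of its underside.
- large_weight: Bystander: larger knob weight, 36 mm in diameter, 46 mm high. Origin: centre of its underside.
- tape: Bystander: roll of tape lying flat, 92 mm in diameter, 48 mm high. Origin: centre of its underside.
- keys: Bystander: block with hex keys, 36 x 60 x 82 mm. Origin: centre of its underside.
- dropper: Bystander: dropper bottle, 30 mm in diameter, 92 mm high. Origin: centre of its underside.
Things that resemble listed ones, but are neither listed nor needed, are in the scene too. Leave any turquoise or yellow look-alike of the pin alone.

How it is judged:
By the outcome, as a careful person would: the job done as asked, in the order asked, and still so for the second after the job is handed in, with the robot touching nothing.
It also fails if it takes over 61 s, if anything falls off the work surface, if the arm or the gripper's body presses on something with over 40 N, if the wrist force passes 120 N, or if a joint passes its speed limit or range.

## Robot

A 6-joint arm with a two-finger parallel gripper is mounted at the origin on a cart in front of the work surface, level with it; the furniture and walls round the work are solid. World frame = base frame: x ahead of the robot, y to its left, z up, the work surface at z = 0. Lengths are in m, angles in rad, forces in N, time in s.
With the tool pointing down it reaches from about 0.3 to 0.875 m from the base axis. Payload 6.4 kg.
Tool frame: the origin (TCP) lies at the centre of the arm's flange, where the gripper is bolted on; the fingertips stand 173 mm ahead of it and the grasp point (between the pads) lies 155 mm ahead of it; z points along the fingers, x is the direction in which the jaws open and shut, and the axes are right-handed (so a half turn about z gives the same grasp; the last joint's range is limited). The gripper opens to 85 mm and grips with 20 to 120 N. Pads are 22 mm wide; open, the fingers measure 114 mm over their backs; the gripper's body (76 mm by 85 mm) begins 54 mm behind the grasp point. The pads swing forward as they close: fully open they stand 13 mm farther back than shut.
Start: joints at [0.945, 0.181, 1.607, -0, 1.354, -0.206], TCP at [0.234, 0.525, 0.405] pointing down, gripper open.
Joint ranges: [-2.99, 2.99], [-0.89, 2.07], [0.3, 2.58], [-1.14, 4.28], [0, 2.63], [-3.12, 3.12]. Speed limits (rad/s): [2.57, 2.57, 3.01, 3.14, 3.14, 3.14].

## Interface

Orientations are given as a unit quaternion [w, x, y, z].
In Python, from bench import ctrl gives the robot as it stands. The module is installed in compiled form; this text tells all that it offers.
- The arm moves only by the tool move_arm, never from a script. Its argument "moves" is a list of rows, each an object of numbers: "gripper": the opening in per cent of the stroke, from 0 (shut) to 100 (fully open); "x", "y", "z": the shift along the tool's x, y, z in cm; "roll": the turn about the tool's z in degrees. In form: [{"gripper": .., "x": .., "y": .., "z": .., "roll": ..}, ...]. A call has 1 to 5 rows; each row shifts and turns the commanded pose from where the row before left it, along the tool's axes as they then stand; what a row does not reach is not made up. A row lasts 1/8 s, in which the tool goes at most 62.5 mm and 10.7 degrees, less where a joint would pass 70% of its speed; a pose out of reach is approached as far as the arm can. A call is refused whole if a number of a shift passes 6.25 or a number of a turn 10.7, either way. A call with a gripper value outside its range is refused whole. The fingers move at their own pace and stop on an object; the grip force is fixed at half the most. Time passes only in rows, so rows that do not move let the fingers close. It gives the time, the measured TCP pose, the force and the opening at its end, in the units of the state.
- ctrl.get_obs(): the state, without advancing time (a new reading comes with each control period).
- ctrl.camera(name): name is "scene" or "top" or "wrist"; returns a dict with "img" (400x640x3 uint8, red, green, blue), "fx", "fy", "cx", "cy" (pixels), "world_from_camera" (4x4, takes a point from camera to world coordinates); the wrist camera has in their place "tool_from_camera" (4x4, takes a point from camera to tool coordinates, whose origin is the TCP and whose axes are the tool frame's). Camera axes: x right, y up, looking along -z (the intrinsics and any distortion apply to the point x, -y, -z); pixel columns grow to the right and rows downward; lengths in m; the calibration is good to about 2 mm. The wrist camera is an equidistant fisheye: a pixel r from the principal point sees the ray r / f radians off the axis. A picture is of the moment at which its call begins: read the wrist's pose just before it. There is no depth.
- ctrl.hand_in(): hands the job in, once; it reports no verdict.
The state is a dict: "time_s": time; "q": joint angles; "dq": joint speeds; "joint_efforts": joint torques, N m; "eef_pos": TCP position; "eef_rot": TCP orientation; "wrist_force": force on the tool from outside, world axes, zero at the start; "torque": the same for the moment, N m; "opening": opening from 0.0 (shut) to 1.0 (fully open).
Only numpy, scipy, OpenCV 4.12 (cv2) and the standard library are available. Lean on these libraries where they do the work, as an engineer would, in place of code of your own. Each camera call takes 0.05 s, during which the arm holds its last target. There are 200 camera calls.

## Working session

There is one attempt and no reset: what is moved stays moved. The work goes in short steps, Python scripts to look and compute and a tool call to move; the robot and the scene stay as the last step left them, time stands still between calls to the robot, and variables do not carry over. Pictures are saved under pics/ and viewed, about 8 in all and at most 12, crops included, and the job is handed in when it is done.

Besides the shell and the picture viewer there is one more tool, called after ">>>" by a JSON object that holds its "op" and its "data", one argument or row to a line. move_arm: Moves the arm, as the interface text tells. Its arguments: {"type":"object","properties":{"moves":{"type":"array","items":{"type":"object","properties":{"gripper":{"type":"number"},"x":{"type":"number"},"y":{"type":"number"},"z":{"type":"number"},"roll":{"type":"number"}}}}},"required":["moves"]}

```bash
mkdir -p pics
cat > h.py <<'E'
import numpy as np, cv2
from bench import ctrl
def snap(n,f=None):
    c=ctrl.camera(n)
    if f: cv2.imwrite('pics/'+f,c['img'][:,:,::-1])
    return c
def st():
    o=ctrl.get_obs(); print({k:np.round(o[k],4).tolist() for k in('time_s','eef_pos','eef_rot','wrist_force','opening')}); return o
def proj(c,P):
    T=np.linalg.inv(c['world_from_camera']); p=T[:3,:3]@np.array(P)+T[:3,3]
    return c['cx']+c['fx']*p[0]/-p[2], c['cy']-c['fy']*p[1]/-p[2]
def ray(c,u,v):
    T=c['world_from_camera']; d=np.array([(u-c['cx'])/c['fx'],-(v-c['cy'])/c['fy'],-1]); return T[:3,3],T[:3,:3]@d
def onz(c,u,v,z):
    o,d=ray(c,u,v); return o+d*(z-o[2])/d[2]
E
python3 - <<'E'
from h import *
st()
for n in('top','scene'):
    c=snap(n,n+'1.png'); print({k:np.round(c[k],3).tolist() for k in c if k!='img'})
c=snap('wrist'); print({k:np.round(c[k],4).tolist() for k in c if k!='img'})
E
```

```text
{'time_s': 0.0, 'eef_pos': [0.2342, 0.5249, 0.4038], 'eef_rot': [0.0003, 0.8389, 0.5442, -0.0008], 'wrist_force': [-0.5945, -0.3267, 0.017], 'opening': 0.9962}
{'fx': 423.378, 'fy': 423.378, 'cx': 318.923, 'cy': 204.031, 'world_from_camera': [[0.009, 0.999, -0.049, 0.512], [-1.0, 0.01, 0.017, -0.347], [0.018, 0.048, 0.999, 0.958], [0.0, 0.0, 0.0, 1.0]]}
{'fx': 456.929, 'fy': 456.929, 'cx': 323.777, 'cy': 189.753, 'world_from_camera': [[-0.873, 0.332, -0.358, 0.21], [-0.488, -0.571, 0.661, 0.275], [0.015, 0.751, 0.66, 0.668], [0.0, 0.0, 0.0, 1.0]]}
{'fx': 309.7069, 'fy': 309.7069, 'cx': 322.3802, 'cy': 195.9623, 'tool_from_camera': [[1.0, 0.0002, 0.0002, 0.0003], [0.0003, -0.9602, -0.2792, -0.0726], [0.0001, 0.2792, -0.9602, 0.0316], [0.0, 0.0, 0.0, 1.0]]}
```

View pics/top1.png

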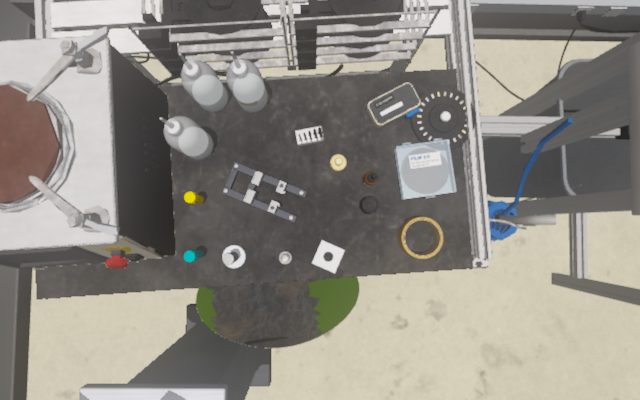

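View pics/scene1.png

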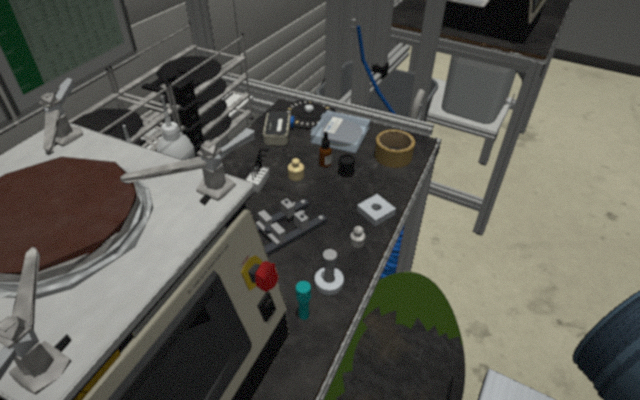

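Run:
```python
from h import *
t=cv2.imread('pics/top1.png'); s=cv2.imread('pics/scene1.png')
a=cv2.resize(t[150:280,175:350],None,fx=4.5,fy=4.5,interpolation=cv2.INTER_CUBIC)
cv2.imwrite('pics/topc.png',a)
b=cv2.resize(s[185:330,245:405],None,fx=4.1,fy=4.1,interpolation=cv2.INTER_CUBIC)
cv2.imwrite('pics/scenec.png',b)
c=snap('top'); d=snap('scene')
for n,u,v,z in [('stand',234,257,.016),('blk',328,257,.018),('g',252,188,.04),('g2',280,198,.04),('sw',285,258,.04),('mach corner',118,250,0.0),('mach corner',118,250,.2),('red',118,262,.1),('yel',194,198,.08)]:
    print(n,onz(c,u,v,z).round(3))
print([proj(c,(x,y,0.0)) for x,y in((.4,0),(.4,-.2),(.6,-.2))])
# red knob via two views
o1,d1=ray(c,118,262); o2,d2=ray(d,266,275)
k=np.linalg.lstsq(np.c_[d1,-d2],o2-o1,rcond=None)[0]; print('red knob',o1+k[0]*d1,o2+k[1]*d2)
o1,d1=ray(c,107,40); print('cam',o1)
# machine top right front corner: scene (248,210)-ish
for u,v in ((116,248),(122,240)):
  o1,d1=ray(c,u,v); o2,d2=ray(d,248,210)
  k=np.linalg.lstsq(np.c_[d1,-d2],o2-o1,rcond=None)[0]; print('corner',o1+k[0]*d1,o2+k[1]*d2)
```

```text
stand [ 0.439 -0.177  0.016]
blk [ 0.441 -0.384  0.018]
g [ 0.59  -0.217  0.04 ]
g2 [ 0.569 -0.278  0.04 ]
sw [ 0.439 -0.291  0.04 ]
mach corner [0.451 0.085 0.   ]
mach corner [ 0.464 -0.005  0.2  ]
red [0.433 0.039 0.1  ]
yel [ 0.564 -0.104  0.08 ]
[(np.float64(155.56336986877176), np.float64(273.2511340598827)), (np.float64(245.396075461407), np.float64(273.9203948004794)), (np.float64(246.97820933125809), np.float64(184.97073530074778))]
red knob [ 0.44317766 -0.00869556  0.20615786] [ 0.44388709 -0.00829663  0.2062723 ]
cam [ 0.51194882 -0.34665865  0.95795256]
corner [ 0.47192284 -0.03798912  0.2798825 ] [ 0.48081721 -0.03258904  0.28181568]
corner [ 0.48425574 -0.04297014  0.27075338] [ 0.48798671 -0.04073705  0.27158988]
```

View pics/topc.png

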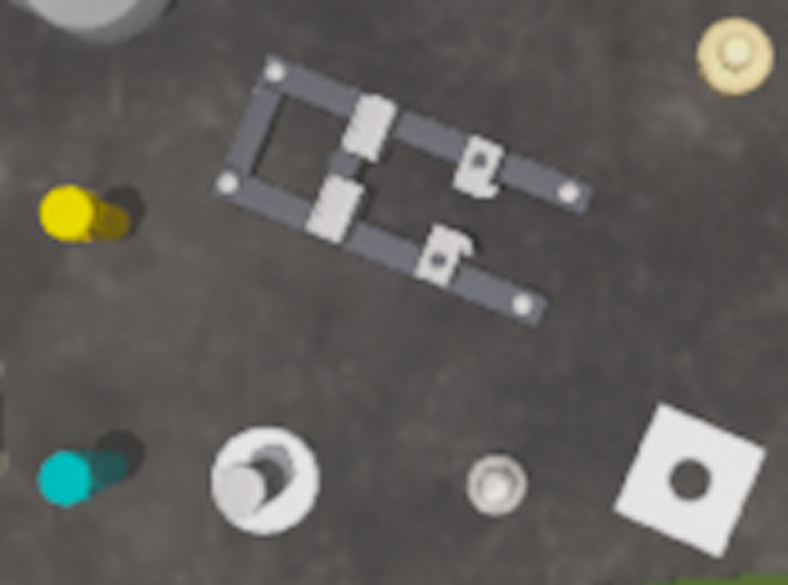

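View pics/scenec.png

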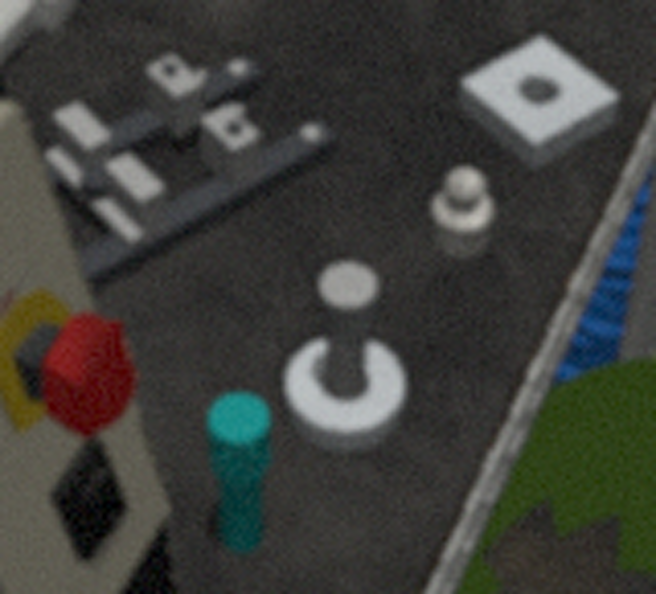

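>>> {"op": "move_arm", "data": {
  "moves": [
    {"x":-5.6},
    {"x":-5.6},
    {"x":-5.6},
    {"x":-5.6}
  ]
}}

```text
validation failed for argument at $.mo...
```

>>> {"op": "move_arm", "data": {
  "moves": [
    {"x":-2.5,"y":4.6},
    {"x":-2.5,"y":4.6},
    {"x":-2.5,"y":4.6},
    {"x":-2.5,"y":4.6},
    {"x":-2.5,"y":4.6}
  ]
}}

```text
validation failed for argument at $.mo...
```

>>> {"op": "move_arm", "data": {
  "moves": [
    {"x":-4.2,"y":3.5},
    {"x":-4.2,"y":3.5},
    {"x":-4.2,"y":3.5},
    {"x":-4.2,"y":3.5}
  ]
}}

```text
validation failed for argument at $.mo...
```

>>> {"op": "move_arm", "data": {
  "moves": [
    {"gripper":100,"x":-5.6,"y":0,"z":0,"roll":0},
    {"gripper":100,"x":-5.6,"y":0,"z":0,"roll":0},
    {"gripper":100,"x":-5.6,"y":0,"z":0,"roll":0},
    {"gripper":100,"x":-5.6,"y":0,"z":0,"roll":0}
  ]
}}

```text
time_s: 0.75
eef_pos: [0.1422, 0.3191, 0.4044]
eef_rot: [0.0, 0.839, 0.544, -0.0]
wrist_force: [0.4, -0.4, 1.7]
opening: 1.001
```

>>> {"op": "move_arm", "data": {
  "moves": [
    {"gripper":100,"x":-2.5,"y":4.6,"z":0,"roll":0},
    {"gripper":100,"x":-2.5,"y":4.6,"z":0,"roll":0},
    {"gripper":100,"x":-2.5,"y":4.6,"z":0,"roll":0},
    {"gripper":100,"x":-2.5,"y":4.6,"z":0,"roll":0},
    {"gripper":100,"x":-2.5,"y":4.6,"z":0,"roll":0}
  ]
}}

```text
time_s: 1.38
eef_pos: [0.3027, 0.111, 0.4051]
eef_rot: [0.0, 0.839, 0.544, 0.001]
wrist_force: [1.1, 0.8, -0.5]
opening: 0.996
```

>>> {"op": "move_arm", "data": {
  "moves": [
    {"gripper":100,"x":-4.2,"y":3.5,"z":0,"roll":0},
    {"gripper":100,"x":-4.2,"y":3.5,"z":0,"roll":0},
    {"gripper":100,"x":-4.2,"y":3.5,"z":0,"roll":0},
    {"gripper":100,"x":-4.2,"y":3.5,"z":0,"roll":0}
  ]
}}

```text
time_s: 1.88
eef_pos: [0.3615, -0.0998, 0.4049]
eef_rot: [0.0, 0.839, 0.544, 0.0]
wrist_force: [1.1, -0.1, 0.1]
opening: 0.999
```

>>> {"op": "move_arm", "data": {
  "moves": [
    {"gripper":100,"x":-2.0,"y":4.6,"z":0,"roll":0},
    {"gripper":100,"x":-2.0,"y":4.6,"z":0,"roll":0},
    {"gripper":100,"x":0,"y":0,"z":0,"roll":0}
  ]
}}

```text
time_s: 2.25
eef_pos: [0.4304, -0.1742, 0.4039]
eef_rot: [-0.001, 0.84, 0.543, -0.0]
wrist_force: [-0.6, -0.3, -0.1]
opening: 0.996
```

```bash
cat >> h.py <<'E'
from scipy.spatial.transform import Rotation as R
def wsnap(f=None):
    o=st(); c=snap('wrist',f)
    q=o['eef_rot']; T=np.eye(4); T[:3,:3]=R.from_quat([q[1],q[2],q[3],q[0]]).as_matrix(); T[:3,3]=o['eef_pos']
    c['world_from_camera']=T@c['tool_from_camera']; return c
def wray(c,u,v):
    p=np.array([(u-c['cx'])/c['fx'],(v-c['cy'])/c['fy']]); r=np.hypot(*p); s=np.sinc(r/np.pi)
    T=c['world_from_camera']; return T[:3,3],T[:3,:3]@np.array([p[0]*s,-p[1]*s,-np.cos(r)])
def wz(c,u,v,z):
    o,d=wray(c,u,v); return o+d*(z-o[2])/d[2]
def wproj(c,P):
    T=np.linalg.inv(c['world_from_camera']); p=T[:3,:3]@np.array(P)+T[:3,3]; p=p*[1,-1,-1]
    n=np.hypot(p[0],p[1]); th=np.arctan2(n,p[2]); return c['cx']+c['fx']*th*p[0]/n, c['cy']+c['fy']*th*p[1]/n
def save(c,f): 
    import pickle; pickle.dump(c,open(f,'wb'))
E
python3 - <<'E'
from h import *
c=wsnap('w1.png'); save(c,'w1.pkl')
print(wproj(c,(.439,-.177,.016)),wproj(c,(.59,-.217,.04)))
E
```

```text
{'time_s': 2.25, 'eef_pos': [0.4304, -0.1742, 0.4039], 'eef_rot': [-0.0006, 0.8395, 0.5433, -0.0003], 'wrist_force': [-0.6045, -0.3202, -0.1273], 'opening': 0.996}
(np.float64(322.9636907304399), np.float64(178.42285080216314)) (np.float64(342.574573446325), np.float64(299.6460541069796))
```

View pics/w1.png

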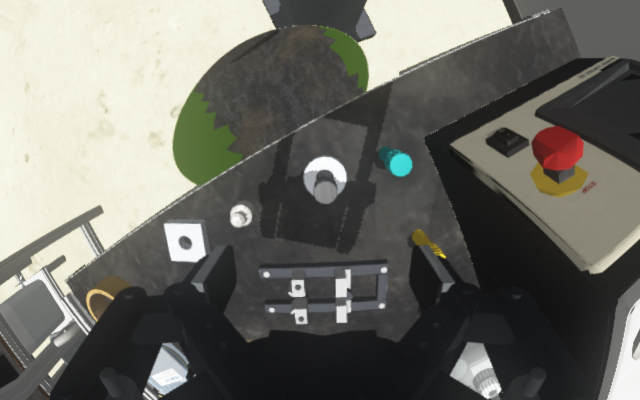

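Run:
```python
from h import *; import pickle
c=pickle.load(open('w1.pkl','rb')); g=cv2.cvtColor(c['img'],cv2.COLOR_RGB2GRAY)
up=cv2.resize(g[140:340,150:420],None,fx=4,fy=4,interpolation=cv2.INTER_CUBIC)
_,m=cv2.threshold(up,150,255,0)
n,l,s,ce=cv2.connectedComponentsWithStats(m)
for i in range(1,n):
    if s[i,4]>150:
        u,v=ce[i]/4+[150,140]-.375; print(s[i].tolist(),round(u,1),round(v,1),[wz(c,u,v,z)[:2].round(4).tolist() for z in(.016,.042)])
cv2.imwrite('pics/w1c.png',cv2.resize(up,(800,592)))
```

```text
[0, 0, 188, 311, 33388] 165.0 176.4 [[0.3513, -0.3607], [0.3522, -0.3449]]
[962, 56, 85, 87, 5895] 400.6 164.5 [[0.4609, -0.0854], [0.4539, -0.0897]]
[617, 65, 171, 150, 13214] 324.8 171.3 [[0.432, -0.1715], [0.4271, -0.1695]]
[59, 245, 56, 38, 345] 171.1 205.4 [[0.3886, -0.3734], [0.3868, -0.3566]]
[321, 258, 87, 92, 5826] 239.9 215.6 [[0.4394, -0.2911], [0.4339, -0.2804]]
[55, 331, 169, 159, 20134] 184.6 241.3 [[0.4402, -0.3831], [0.4346, -0.3656]]
[923, 508, 26, 25, 504] 383.5 269.6 [[0.5849, -0.1541], [0.5688, -0.1534]]
[742, 517, 62, 114, 4688] 342.9 284.6 [[0.5832, -0.2123], [0.5673, -0.2073]]
[453, 526, 27, 24, 506] 266.1 274.1 [[0.5268, -0.2999], [0.5149, -0.2885]]
[553, 560, 68, 68, 3181] 297.2 288.5 [[0.5638, -0.2714], [0.5492, -0.2621]]
[745, 640, 60, 92, 3669] 342.9 311.9 [[0.6267, -0.2302], [0.6076, -0.2239]]
[915, 653, 25, 22, 427] 381.4 305.4 [[0.6403, -0.1764], [0.6202, -0.174]]
[475, 671, 25, 19, 373] 271.4 309.6 [[0.5825, -0.322], [0.5666, -0.3091]]
[563, 676, 67, 60, 2643] 299.9 315.3 [[0.6074, -0.2887], [0.5896, -0.2781]]
```

View pics/w1c.png

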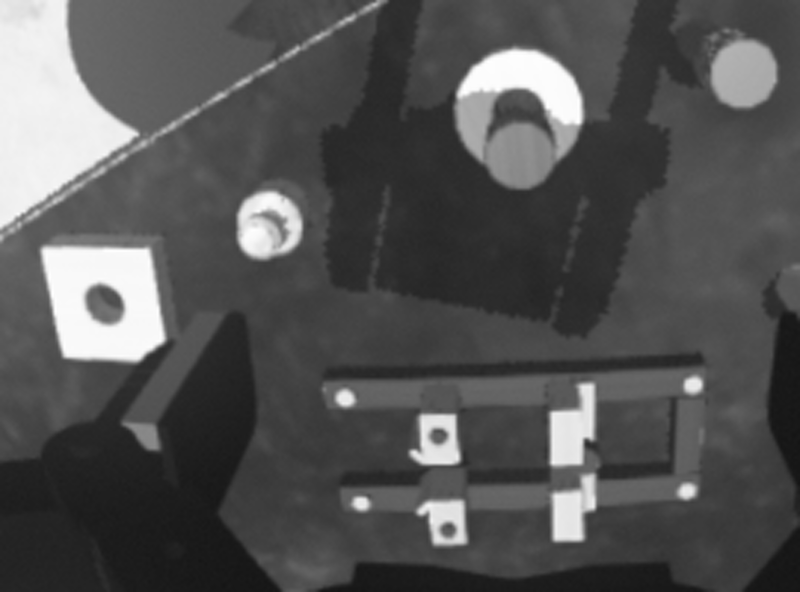

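Run:
```python
from h import *; import pickle
c=pickle.load(open('w1.pkl','rb')); 
print('collar',wz(c,325.2,178,.016),'pin',wz(c,325.5,191.6,.08))
# top view refined: collar/pin/block
t=snap('top'); g=cv2.cvtColor(t['img'],cv2.COLOR_RGB2GRAY)
print('top pin head', [onz(t,u,v,.08).round(4).tolist() for u,v in[(175+240/4.5-.4,150+491/4.5-.4)]],'collar',onz(t,175+265/4.5-.4,150+481/4.5-.4,.016),'block hole',onz(t,175+690/4.5-.4,150+480/4.5-.4,.018))
print('wrist block', wz(c,150+104.5/2.963,140+304/2.963,.018))
print('top go', onz(t,175+462/4.5-.4,150+211/4.5-.4,.042))
```

```text
collar [ 0.43961365 -0.1743848   0.016     ] pin [ 0.43867122 -0.17426068  0.08      ]
top pin head [[0.4401, -0.1759, 0.08]] collar [ 0.43987594 -0.17556965  0.016     ] block hole [ 0.44221275 -0.3839951   0.018     ]
wrist block [ 0.44173933 -0.38185692  0.018     ]
top go [ 0.57185844 -0.27223584  0.042     ]
```

>>> {"op": "move_arm", "data": {
  "moves": [
    {"gripper":100,"x":0.3,"y":0.8,"z":4.5,"roll":-2.5},
    {"gripper":100,"x":0,"y":0,"z":4.5,"roll":0},
    {"gripper":100,"x":0,"y":0,"z":4.5,"roll":0},
    {"gripper":60,"x":0,"y":0,"z":4.5,"roll":0},
    {"gripper":60,"x":0,"y":0,"z":0,"roll":0}
  ]
}}

```text
time_s: 2.98
eef_pos: [0.4357, -0.1703, 0.2224]
eef_rot: [-0.004, 0.827, 0.563, -0.001]
wrist_force: [0.1, 0.1, 0.8]
opening: 0.613
```

Run:
```python
from h import *
c=wsnap(); g=c['img'][:,:,::-1]
print(wproj(c,(.439,-.175,.08)))
cv2.imwrite('pics/w2.png',cv2.resize(g[100:340,160:480],(800,600)))
```

```text
{'time_s': 2.975, 'eef_pos': [0.4357, -0.1703, 0.2224], 'eef_rot': [-0.0035, 0.8266, 0.5628, -0.0013], 'wrist_force': [0.0873, 0.0662, 0.7558], 'opening': 0.6126}
(np.float64(313.67062147053593), np.float64(299.1089783390038))
```

View pics/w2.png

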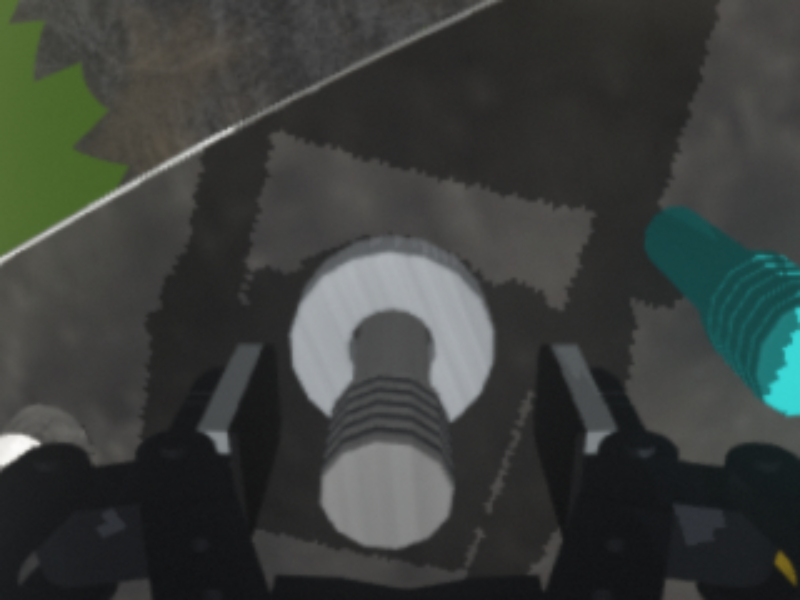

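>>> {"op": "move_arm", "data": {
  "moves": [
    {"gripper":60,"x":0,"y":0,"z":0,"roll":0},
    {"gripper":60,"x":0,"y":0,"z":0,"roll":0}
  ]
}}

```text
time_s: 3.28
eef_pos: [0.4386, -0.1728, 0.2269]
eef_rot: [0.002, 0.827, 0.563, 0.001]
wrist_force: [-0.7, 0.4, -0.5]
opening: 0.598
```

>>> {"op": "move_arm", "data": {
  "moves": [
    {"gripper":60,"x":0,"y":0,"z":0,"roll":0},
    {"gripper":60,"x":0,"y":0,"z":0,"roll":0}
  ]
}}

```text
time_s: 3.52
eef_pos: [0.4379, -0.1725, 0.2252]
eef_rot: [0.0, 0.827, 0.562, 0.0]
wrist_force: [-0.0, 0.2, -0.2]
opening: 0.6
```

Run:
```python
from h import *
for i in range(3): c=wsnap()
```

```text
{'time_s': 3.525, 'eef_pos': [0.4379, -0.1725, 0.2252], 'eef_rot': [0.0005, 0.8268, 0.5624, 0.0002], 'wrist_force': [-0.0421, 0.246, -0.151], 'opening': 0.5997}
{'time_s': 3.575, 'eef_pos': [0.4378, -0.1724, 0.225], 'eef_rot': [0.0003, 0.8269, 0.5624, 0.0001], 'wrist_force': [-0.2088, 0.2911, -0.0231], 'opening': 0.6041}
{'time_s': 3.625, 'eef_pos': [0.4378, -0.1724, 0.2249], 'eef_rot': [0.0001, 0.8269, 0.5624, 0.0001], 'wrist_force': [0.238, 0.4916, -0.1278], 'opening': 0.5968}
```

Run:
```python
from h import *
c=wsnap(); g=cv2.cvtColor(c['img'],cv2.COLOR_RGB2GRAY)
a=cv2.resize(g[240:340,260:380],None,fx=4,fy=4,interpolation=cv2.INTER_CUBIC)
h=cv2.HoughCircles(a,cv2.HOUGH_GRADIENT,1,60,param1=80,param2=20,minRadius=90,maxRadius=125)
for x,y,r in h[0][:3]:
    u,v=x/4+260-.375,y/4+240-.375; print(u,v,r/4,wz(c,u,v,.08))
```

```text
{'time_s': 3.675, 'eef_pos': [0.4377, -0.1724, 0.2248], 'eef_rot': [0.0, 0.8269, 0.5624, 0.0], 'wrist_force': [-1.0163, -0.6207, -0.3303], 'opening': 0.6006}
315.25 284.25 24.5 [ 0.43643391 -0.17486077  0.08      ]
```

Run:
```python
from h import *
c=wsnap(); save(c,'w3.pkl'); g=c['img'][:,:,::-1]
cv2.imwrite('pics/w3.png',cv2.resize(g[230:340,250:390],(700,550),interpolation=cv2.INTER_CUBIC))
for p in [(.439,-.1745,.08),(.439,-.1745,.068)]: print(wproj(c,p))
```

```text
{'time_s': 3.725, 'eef_pos': [0.4377, -0.1724, 0.2247], 'eef_rot': [-0.0, 0.8269, 0.5624, 0.0], 'wrist_force': [0.735, 0.8616, -0.4058], 'opening': 0.5981}
(np.float64(318.24015452267463), np.float64(288.7685253468617))
(np.float64(318.5460887312579), np.float64(274.71853092529585))
```

View pics/w3.png

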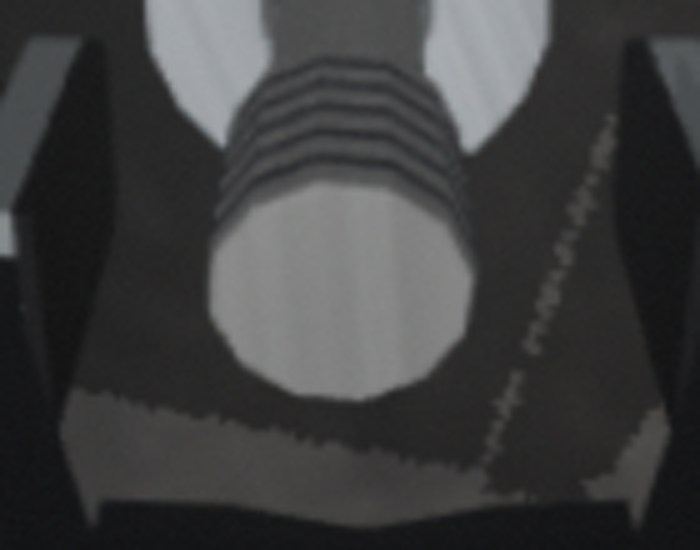

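>>> {"op": "move_arm", "data": {
  "moves": [
    {"gripper":60,"x":-0.18,"y":0.13,"z":0,"roll":0},
    {"gripper":0,"x":0,"y":0,"z":0,"roll":0},
    {"gripper":0,"x":0,"y":0,"z":0,"roll":0},
    {"gripper":0,"x":0,"y":0,"z":0,"roll":0},
    {"gripper":0,"x":0,"y":0,"z":0,"roll":0}
  ]
}}

```text
time_s: 4.4
eef_pos: [0.4384, -0.1746, 0.2248]
eef_rot: [0.0, 0.827, 0.562, 0.0]
wrist_force: [-0.5, -0.7, 1.3]
opening: 0.262
```

Run:
```python
from h import *
st()
```

```text
{'time_s': 4.4, 'eef_pos': [0.4384, -0.1746, 0.2248], 'eef_rot': [0.0002, 0.8268, 0.5624, 0.0], 'wrist_force': [-0.5402, -0.7249, 1.3127], 'opening': 0.2618}
```

>>> {"op": "move_arm", "data": {
  "moves": [
    {"gripper":0,"x":0,"y":0,"z":-1.0,"roll":0},
    {"gripper":0,"x":0,"y":0,"z":-2.0,"roll":0},
    {"gripper":0,"x":0,"y":0,"z":-2.0,"roll":0},
    {"gripper":0,"x":0,"y":0,"z":-1.5,"roll":0},
    {"gripper":0,"x":0,"y":0,"z":0,"roll":0}
  ]
}}

```text
time_s: 5.03
eef_pos: [0.4387, -0.1747, 0.2909]
eef_rot: [0.001, 0.827, 0.562, 0.0]
wrist_force: [-0.4, -0.4, -1.7]
opening: 0.263
```

>>> {"op": "move_arm", "data": {
  "moves": [
    {"gripper":0,"x":-2.2,"y":3.1,"z":0,"roll":0},
    {"gripper":0,"x":-2.3,"y":3.2,"z":0,"roll":0},
    {"gripper":0,"x":-2.3,"y":3.2,"z":0,"roll":0},
    {"gripper":0,"x":-2.3,"y":3.2,"z":0,"roll":0},
    {"gripper":0,"x":-2.2,"y":3.1,"z":0,"roll":0}
  ]
}}

```text
time_s: 5.65
eef_pos: [0.544, -0.3385, 0.2881]
eef_rot: [-0.001, 0.827, 0.562, -0.0]
wrist_force: [0.5, 0.1, -1.0]
opening: 0.259
```

>>> {"op": "move_arm", "data": {
  "moves": [
    {"gripper":0,"x":0,"y":0,"z":1.5,"roll":0},
    {"gripper":0,"x":0,"y":0,"z":1.5,"roll":0},
    {"gripper":0,"x":0,"y":0,"z":0,"roll":0},
    {"gripper":0,"x":0,"y":0,"z":0,"roll":0},
    {"gripper":0,"x":0,"y":0,"z":0,"roll":0}
  ]
}}

```text
time_s: 6.28
eef_pos: [0.5439, -0.3375, 0.2605]
eef_rot: [0.001, 0.827, 0.563, 0.0]
wrist_force: [0.3, 0.3, -1.2]
opening: 0.264
```

Run:
```python
from h import *
c=wsnap(); save(c,'w4.pkl'); g=c['img'][:,:,::-1]
cv2.imwrite('pics/w4.png',cv2.resize(g[180:360,240:480],(800,600),interpolation=cv2.INTER_CUBIC))
```

```text
{'time_s': 6.275, 'eef_pos': [0.5439, -0.3375, 0.2605], 'eef_rot': [0.0006, 0.8267, 0.5626, 0.0001], 'wrist_force': [0.2678, 0.316, -1.1967], 'opening': 0.2635}
```

View pics/w4.png

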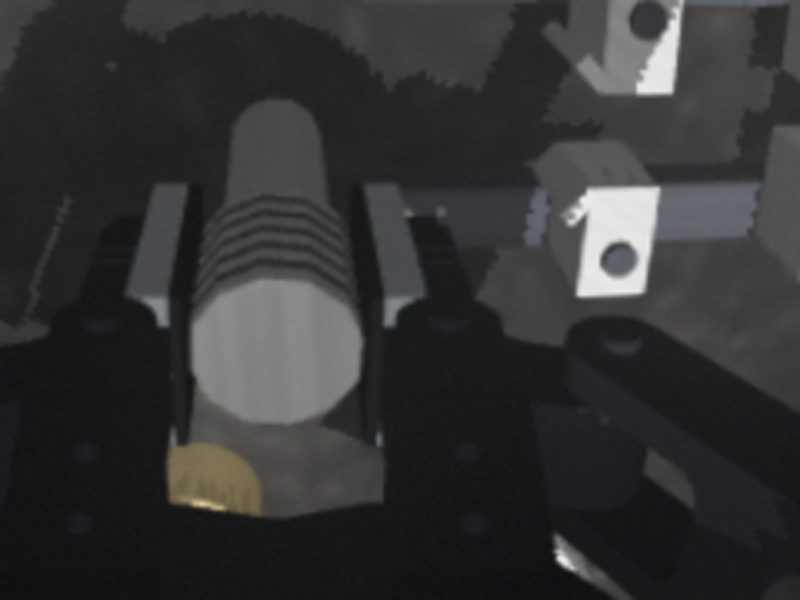

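Run:
```python
from h import *; import pickle
c=pickle.load(open('w4.pkl','rb'))
px=lambda a,b:(240+a/3.3333-.35,180+b/3.3333-.35)
tcp=np.array([.5439,-.3375]); th=np.deg2rad(68.4); ex=np.array([np.cos(th),np.sin(th)]); ey=np.array([np.sin(th),-np.cos(th)])
for n,a,b,z in [('up L',606,93,.042),('up R',674,94,.042),('lo L',588,187,.042),('lo R',660,187,.042),('head',277,350,.116),('shank bot lo',278,100,.036),('lo bot L',577,298,.042),('lo bot R',645,294,.042),('up rail? ',756,180,.014)]:
    p=wz(c,*px(a,b),z)[:2]-tcp; print(n,(p@ex*1000).round(1),(p@ey*1000).round(1))
```

```text
up L 65.4 -10.1
up R 80.2 -9.8
lo L 63.8 10.1
lo R 79.8 10.6
head 0.4 -0.1
shank bot lo 0.7 -6.8
lo bot L 64.5 36.1
lo bot R 80.2 36.0
up rail?  117.7 22.1
```

>>> {"op": "move_arm", "data": {
  "moves": [
    {"gripper":0,"x":0,"y":0.02,"z":1.5,"roll":0},
    {"gripper":0,"x":0,"y":0,"z":1.3,"roll":0},
    {"gripper":0,"x":0,"y":0,"z":0.6,"roll":0},
    {"gripper":0,"x":0,"y":0,"z":0,"roll":0},
    {"gripper":0,"x":0,"y":0,"z":0,"roll":0}
  ]
}}

```text
time_s: 6.95
eef_pos: [0.5438, -0.3377, 0.2252]
eef_rot: [-0.0, 0.827, 0.562, -0.0]
wrist_force: [-0.6, -0.4, -1.5]
opening: 0.265
```

Run:
```python
from h import *; import pickle
st()
c=pickle.load(open('w1.pkl','rb'))
px=lambda a,b:(150+a/2.963-.375,140+b/2.963-.375)
th=np.deg2rad(68.4); ex=np.array([np.cos(th),np.sin(th)]); ey=np.array([np.sin(th),-np.cos(th)])
o=np.array([.5439,-.3375])
for n,a,b in [('go R up',456,464),('go R lo',463,503),('nogo L up',551,464),('nogo L lo',553,492),('nogoR up',584,465)]:
    p=wz(c,*px(a,b),.042)[:2]-o; print(n,(p@ex*1000).round(1),(p@ey*1000).round(1))
```

```text
{'time_s': 6.95, 'eef_pos': [0.5438, -0.3377, 0.2252], 'eef_rot': [-0.0003, 0.8269, 0.5624, -0.0001], 'wrist_force': [-0.6299, -0.3729, -1.4838], 'opening': 0.2646}
go R up 79.2 -10.7
go R lo 80.7 10.8
nogo L up 120.1 -8.9
nogo L lo 120.6 6.4
nogoR up 134.3 -7.5
```

>>> {"op": "move_arm", "data": {
  "moves": [
    {"gripper":0,"x":0,"y":0,"z":-0.15,"roll":0},
    {"gripper":0,"x":1.5,"y":0,"z":0,"roll":0},
    {"gripper":0,"x":1.5,"y":0,"z":0,"roll":0},
    {"gripper":0,"x":1.4,"y":0,"z":0,"roll":0},
    {"gripper":0,"x":0,"y":0,"z":0,"roll":0}
  ]
}}

```text
time_s: 7.58
eef_pos: [0.5607, -0.2951, 0.2271]
eef_rot: [-0.0, 0.826, 0.563, 0.0]
wrist_force: [0.3, -0.3, -2.2]
opening: 0.26
```

>>> {"op": "move_arm", "data": {
  "moves": [
    {"gripper":0,"x":0,"y":0,"z":0,"roll":0},
    {"gripper":0,"x":0,"y":0,"z":0,"roll":0},
    {"gripper":0,"x":0.3,"y":0,"z":0,"roll":0},
    {"gripper":0,"x":0.3,"y":0,"z":0,"roll":0},
    {"gripper":0,"x":0.3,"y":0,"z":0,"roll":0}
  ]
}}

```text
time_s: 8.2
eef_pos: [0.5634, -0.2883, 0.2272]
eef_rot: [-0.0, 0.827, 0.562, 0.0]
wrist_force: [-0.4, -0.2, -1.3]
opening: 0.262
```

>>> {"op": "move_arm", "data": {
  "moves": [
    {"gripper":0,"x":0.3,"y":0,"z":0,"roll":0},
    {"gripper":0,"x":0.3,"y":0,"z":0,"roll":0},
    {"gripper":0,"x":0.3,"y":0,"z":0,"roll":0},
    {"gripper":0,"x":0.3,"y":0,"z":0,"roll":0},
    {"gripper":0,"x":0.3,"y":0,"z":0,"roll":0}
  ]
}}

```text
time_s: 8.82
eef_pos: [0.569, -0.2743, 0.2272]
eef_rot: [0.0, 0.827, 0.562, -0.0]
wrist_force: [-0.2, -0.1, -1.5]
opening: 0.261
```

>>> {"op": "move_arm", "data": {
  "moves": [
    {"gripper":0,"x":0.3,"y":0,"z":0,"roll":0},
    {"gripper":0,"x":0.3,"y":0,"z":0,"roll":0},
    {"gripper":0,"x":0.3,"y":0,"z":0,"roll":0},
    {"gripper":0,"x":0.3,"y":0,"z":0,"roll":0},
    {"gripper":0,"x":0.3,"y":0,"z":0,"roll":0}
  ]
}}

```text
time_s: 9.45
eef_pos: [0.5745, -0.2604, 0.2272]
eef_rot: [0.0, 0.827, 0.562, -0.0]
wrist_force: [0.1, 0.2, -1.1]
opening: 0.257
```

>>> {"op": "move_arm", "data": {
  "moves": [
    {"gripper":0,"x":0.3,"y":0,"z":0,"roll":0},
    {"gripper":0,"x":0.3,"y":0,"z":0,"roll":0},
    {"gripper":0,"x":0.3,"y":0,"z":0,"roll":0},
    {"gripper":0,"x":0.3,"y":0,"z":0,"roll":0},
    {"gripper":0,"x":0.3,"y":0,"z":0,"roll":0}
  ]
}}

```text
time_s: 10.07
eef_pos: [0.58, -0.2464, 0.2272]
eef_rot: [-0.0, 0.827, 0.562, 0.0]
wrist_force: [-0.5, -0.5, -0.8]
opening: 0.263
```

>>> {"op": "move_arm", "data": {
  "moves": [
    {"gripper":0,"x":0.3,"y":0,"z":0,"roll":0},
    {"gripper":0,"x":0.3,"y":0,"z":0,"roll":0},
    {"gripper":0,"x":0.3,"y":0,"z":0,"roll":0},
    {"gripper":0,"x":0.1,"y":0,"z":0,"roll":0},
    {"gripper":0,"x":0,"y":0,"z":0,"roll":0}
  ]
}}

```text
time_s: 10.7
eef_pos: [0.5836, -0.2372, 0.2272]
eef_rot: [0.0, 0.827, 0.562, 0.0]
wrist_force: [0.3, 0.2, -1.2]
opening: 0.261
```

>>> {"op": "move_arm", "data": {
  "moves": [
    {"gripper":0,"x":0.05,"y":0,"z":0,"roll":0},
    {"gripper":0,"x":0.05,"y":0,"z":0,"roll":0},
    {"gripper":0,"x":0.05,"y":0,"z":0,"roll":0},
    {"gripper":0,"x":0.05,"y":0,"z":0,"roll":0},
    {"gripper":0,"x":0.05,"y":0,"z":0,"roll":0}
  ]
}}

```text
time_s: 11.32
eef_pos: [0.5845, -0.2349, 0.2272]
eef_rot: [0.0, 0.827, 0.562, -0.0]
wrist_force: [-0.2, 0.7, -1.8]
opening: 0.258
```

Along = 110.6 mm, no contact. Creep in 0.4 mm rows.

>>> {"op": "move_arm", "data": {
  "moves": [
    {"gripper":0,"x":0.04,"y":0,"z":0,"roll":0},
    {"gripper":0,"x":0.04,"y":0,"z":0,"roll":0},
    {"gripper":0,"x":0.04,"y":0,"z":0,"roll":0},
    {"gripper":0,"x":0.04,"y":0,"z":0,"roll":0},
    {"gripper":0,"x":0,"y":0,"z":0,"roll":0}
  ]
}}

```text
time_s: 11.95
eef_pos: [0.5851, -0.2334, 0.2272]
eef_rot: [0.0, 0.827, 0.562, 0.0]
wrist_force: [0.1, -0.4, -2.4]
opening: 0.262
```

>>> {"op": "move_arm", "data": {
  "moves": [
    {"gripper":0,"x":0.04,"y":0,"z":0,"roll":0},
    {"gripper":0,"x":0.03,"y":0,"z":0,"roll":0},
    {"gripper":0,"x":0.03,"y":0,"z":0,"roll":0}
  ]
}}

```text
time_s: 12.32
eef_pos: [0.5855, -0.2325, 0.2272]
eef_rot: [-0.0, 0.827, 0.562, 0.0]
wrist_force: [0.3, -0.2, -1.1]
opening: 0.265
```

>>> {"op": "move_arm", "data": {
  "moves": [
    {"gripper":0,"x":0.03,"y":0,"z":0,"roll":0},
    {"gripper":0,"x":0.03,"y":0,"z":0,"roll":0}
  ]
}}

```text
time_s: 12.58
eef_pos: [0.5857, -0.232, 0.2272]
eef_rot: [-0.0, 0.827, 0.562, -0.0]
wrist_force: [-0.0, -0.7, -0.1]
opening: 0.262
```

>>> {"op": "move_arm", "data": {
  "moves": [
    {"gripper":0,"x":0.03,"y":0,"z":0,"roll":0},
    {"gripper":0,"x":0.02,"y":0,"z":0,"roll":0}
  ]
}}

```text
time_s: 12.82
eef_pos: [0.5858, -0.2316, 0.2272]
eef_rot: [0.0, 0.827, 0.562, -0.0]
wrist_force: [-1.5, -1.5, -1.8]
opening: 0.26
```

>>> {"op": "move_arm", "data": {
  "moves": [
    {"gripper":0,"x":0.02,"y":0,"z":0,"roll":0},
    {"gripper":0,"x":0,"y":0,"z":0,"roll":0}
  ]
}}

```text
time_s: 13.08
eef_pos: [0.5858, -0.2315, 0.2272]
eef_rot: [0.0, 0.827, 0.562, -0.0]
wrist_force: [-1.5, -1.3, -1.5]
opening: 0.261
```

>>> {"op": "move_arm", "data": {
  "moves": [
    {"gripper":0,"x":0.03,"y":0,"z":0,"roll":0},
    {"gripper":0,"x":0,"y":0,"z":0,"roll":0}
  ]
}}

```text
time_s: 13.32
eef_pos: [0.5859, -0.2312, 0.2271]
eef_rot: [-0.0, 0.827, 0.562, -0.0]
wrist_force: [-1.8, -3.2, -1.7]
opening: 0.261
```

>>> {"op": "move_arm", "data": {
  "moves": [
    {"gripper":0,"x":0.03,"y":0,"z":0,"roll":0},
    {"gripper":0,"x":0,"y":0,"z":0,"roll":0}
  ]
}}

```text
time_s: 13.58
eef_pos: [0.586, -0.231, 0.2272]
eef_rot: [-0.0, 0.827, 0.562, -0.0]
wrist_force: [-3.4, -3.9, -1.1]
opening: 0.259
```

>>> {"op": "move_arm", "data": {
  "moves": [
    {"gripper":0,"x":0.04,"y":-0.01,"z":0,"roll":0},
    {"gripper":0,"x":0,"y":0,"z":0,"roll":0}
  ]
}}

```text
time_s: 13.82
eef_pos: [0.586, -0.2307, 0.2272]
eef_rot: [0.0, 0.827, 0.562, -0.0]
wrist_force: [-4.0, -4.4, -1.4]
opening: 0.263
```

>>> {"op": "move_arm", "data": {
  "moves": [
    {"gripper":0,"x":0.05,"y":-0.02,"z":0,"roll":0},
    {"gripper":0,"x":0,"y":0,"z":0,"roll":0}
  ]
}}

```text
time_s: 14.08
eef_pos: [0.586, -0.2305, 0.2272]
eef_rot: [0.0, 0.827, 0.562, -0.001]
wrist_force: [-4.1, -6.0, -2.2]
opening: 0.261
```

>>> {"op": "move_arm", "data": {
  "moves": [
    {"gripper":0,"x":0.04,"y":-0.01,"z":0,"roll":0},
    {"gripper":0,"x":0,"y":0,"z":0,"roll":0}
  ]
}}

```text
time_s: 14.32
eef_pos: [0.586, -0.2303, 0.2272]
eef_rot: [0.001, 0.827, 0.562, -0.001]
wrist_force: [-4.8, -7.1, -2.3]
opening: 0.262
```

Along ≈ 8.4 N. A little more, then hold a second.

>>> {"op": "move_arm", "data": {
  "moves": [
    {"gripper":0,"x":0.04,"y":-0.01,"z":0,"roll":0},
    {"gripper":0,"x":0,"y":0,"z":0,"roll":0}
  ]
}}

```text
time_s: 14.58
eef_pos: [0.586, -0.2301, 0.2272]
eef_rot: [0.001, 0.827, 0.562, -0.001]
wrist_force: [-3.3, -8.1, -2.2]
opening: 0.261
```

>>> {"op": "move_arm", "data": {
  "moves": [
    {"gripper":0,"x":0.04,"y":0,"z":0,"roll":0},
    {"gripper":0,"x":0,"y":0,"z":0,"roll":0}
  ]
}}

```text
time_s: 14.82
eef_pos: [0.586, -0.23, 0.2272]
eef_rot: [0.001, 0.827, 0.562, -0.001]
wrist_force: [-5.4, -9.2, -2.7]
opening: 0.257
```

>>> {"op": "move_arm", "data": {
  "moves": [
    {"gripper":0,"x":0,"y":0,"z":0,"roll":0},
    {"gripper":0,"x":0,"y":0,"z":0,"roll":0},
    {"gripper":0,"x":0,"y":0,"z":0,"roll":0}
  ]
}}

```text
time_s: 15.2
eef_pos: [0.5861, -0.23, 0.2272]
eef_rot: [0.001, 0.827, 0.562, -0.001]
wrist_force: [-5.1, -8.6, -3.0]
opening: 0.259
```

>>> {"op": "move_arm", "data": {
  "moves": [
    {"gripper":0,"x":0,"y":0,"z":0,"roll":0},
    {"gripper":0,"x":0,"y":0,"z":0,"roll":0},
    {"gripper":0,"x":0,"y":0,"z":0,"roll":0},
    {"gripper":0,"x":0,"y":0,"z":0,"roll":0}
  ]
}}

```text
time_s: 15.7
eef_pos: [0.586, -0.23, 0.2272]
eef_rot: [0.001, 0.827, 0.562, -0.001]
wrist_force: [-5.2, -8.2, -2.5]
opening: 0.26
```

>>> {"op": "move_arm", "data": {
  "moves": [
    {"gripper":0,"x":0,"y":0,"z":0,"roll":0},
    {"gripper":0,"x":0,"y":0,"z":0,"roll":0},
    {"gripper":0,"x":0,"y":0,"z":0,"roll":0}
  ]
}}

```text
time_s: 16.08
eef_pos: [0.5861, -0.23, 0.2272]
eef_rot: [0.001, 0.827, 0.562, -0.001]
wrist_force: [-5.1, -7.9, -1.7]
opening: 0.259
```

Run:
```python
from h import *
o=st(); print(o['torque'])
c=wsnap(); save(c,'w5.pkl'); g=c['img'][:,:,::-1]
cv2.imwrite('pics/w5.png',cv2.resize(g[180:360,200:440],(800,600),interpolation=cv2.INTER_CUBIC))
```

```text
{'time_s': 16.075, 'eef_pos': [0.5861, -0.23, 0.2272], 'eef_rot': [0.0008, 0.8269, 0.5624, -0.001], 'wrist_force': [-5.1243, -7.9303, -1.7017], 'opening': 0.2594}
[-1.64165867  0.95249628  0.00284414]
{'time_s': 16.075, 'eef_pos': [0.5861, -0.23, 0.2272], 'eef_rot': [0.0008, 0.8269, 0.5624, -0.001], 'wrist_force': [-5.1243, -7.9303, -1.7017], 'opening': 0.2594}
```

View pics/w5.png

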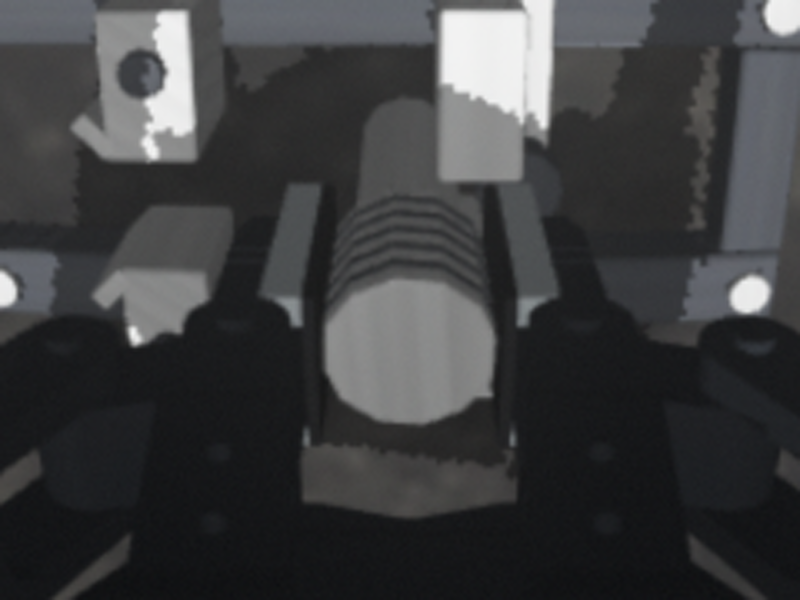

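>>> {"op": "move_arm", "data": {
  "moves": [
    {"gripper":0,"x":-0.15,"y":0.02,"z":0,"roll":0},
    {"gripper":0,"x":-0.2,"y":0.04,"z":0,"roll":0},
    {"gripper":0,"x":0,"y":0,"z":0,"roll":0},
    {"gripper":0,"x":0,"y":0,"z":-0.5,"roll":0},
    {"gripper":0,"x":0,"y":0,"z":-1.0,"roll":0}
  ]
}}

```text
time_s: 16.75
eef_pos: [0.5858, -0.2318, 0.2424]
eef_rot: [-0.0, 0.827, 0.563, 0.0]
wrist_force: [-1.1, -0.2, -2.5]
opening: 0.264
```

>>> {"op": "move_arm", "data": {
  "moves": [
    {"gripper":0,"x":0,"y":0,"z":-1.5,"roll":0},
    {"gripper":0,"x":0,"y":0,"z":-1.5,"roll":0},
    {"gripper":0,"x":0,"y":0,"z":-1.5,"roll":0},
    {"gripper":0,"x":0,"y":0,"z":-0.5,"roll":0},
    {"gripper":0,"x":0,"y":0,"z":0,"roll":0}
  ]
}}

```text
time_s: 17.38
eef_pos: [0.5858, -0.2322, 0.2927]
eef_rot: [0.0, 0.827, 0.562, 0.0]
wrist_force: [-0.0, 0.5, -2.2]
opening: 0.259
```

>>> {"op": "move_arm", "data": {
  "moves": [
    {"gripper":0,"x":-2.5,"y":-1.0,"z":0,"roll":0},
    {"gripper":0,"x":-3.6,"y":-1.5,"z":0,"roll":0},
    {"gripper":0,"x":-3.6,"y":-1.5,"z":0,"roll":0},
    {"gripper":0,"x":-3.6,"y":-1.5,"z":0,"roll":0},
    {"gripper":0,"x":-3.6,"y":-1.4,"z":0,"roll":0}
  ]
}}

```text
time_s: 18.0
eef_pos: [0.4583, -0.3645, 0.2914]
eef_rot: [-0.001, 0.827, 0.562, -0.0]
wrist_force: [-0.5, -0.1, -1.7]
opening: 0.264
```

>>> {"op": "move_arm", "data": {
  "moves": [
    {"gripper":0,"x":-2.4,"y":-0.9,"z":0,"roll":0},
    {"gripper":0,"x":0,"y":0,"z":1.3,"roll":0},
    {"gripper":0,"x":0,"y":0,"z":1.3,"roll":0},
    {"gripper":0,"x":0,"y":0,"z":0,"roll":0},
    {"gripper":0,"x":0,"y":0,"z":0,"roll":0}
  ]
}}

```text
time_s: 18.62
eef_pos: [0.4429, -0.3823, 0.2659]
eef_rot: [-0.0, 0.826, 0.563, 0.0]
wrist_force: [-0.4, -1.1, -1.8]
opening: 0.261
```

>>> {"op": "move_arm", "data": {
  "moves": [
    {"gripper":0,"x":0,"y":0,"z":0,"roll":0},
    {"gripper":0,"x":0,"y":0,"z":0,"roll":0},
    {"gripper":0,"x":0,"y":0,"z":0,"roll":0}
  ]
}}

```text
time_s: 19.0
eef_pos: [0.4424, -0.383, 0.2665]
eef_rot: [0.0, 0.827, 0.562, 0.0]
wrist_force: [-0.4, 0.7, -0.8]
opening: 0.257
```

Run:
```python
from h import *
c=wsnap(); save(c,'w6.pkl'); g=c['img'][:,:,::-1]
cv2.imwrite('pics/w6.png',cv2.resize(g[180:330,220:420],(800,600),interpolation=cv2.INTER_CUBIC))
```

```text
{'time_s': 19.0, 'eef_pos': [0.4424, -0.383, 0.2665], 'eef_rot': [0.0003, 0.8268, 0.5625, 0.0], 'wrist_force': [-0.4071, 0.6572, -0.7581], 'opening': 0.2572}
```

View pics/w6.png

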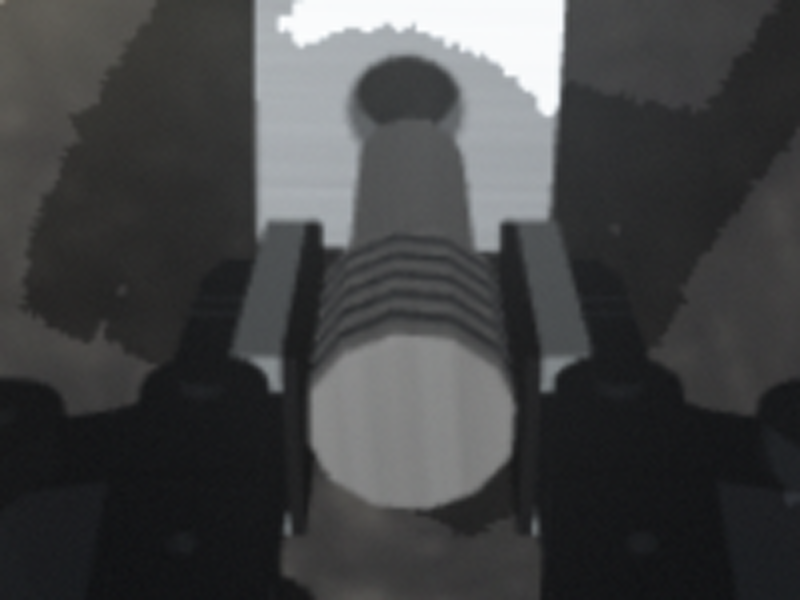

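Run:
```python
from h import *; import pickle
c=pickle.load(open('w6.pkl','rb'))
px=lambda a,b:(220+a/4-.375,180+b/4-.375)
tcp=np.array([.4424,-.3830]); th=np.deg2rad(68.4); ex=np.array([np.cos(th),np.sin(th)]); ey=np.array([np.sin(th),-np.cos(th)])
for n,a,b,z in [('hole top',407,55,.018),('hole L',349,106,.018),('hole R',465,106,.018),('shank far',413,120,.0417),('shank L',359,180,.0417),('shank L2',364,140,.0417),('shank R2',463,140,.0417),('head',412,421,.1217),('blkL',255,150,.018),('blkR',559,150,.018)]:
    p=wz(c,*px(a,b),z)[:2]-tcp; print(n,(p@ex*1000).round(1),(p@ey*1000).round(1))
```

```text
hole top -0.5 -11.3
hole L -11.2 -1.6
hole R 10.2 -1.6
shank far 0.6 -6.9
shank L -8.4 3.7
shank L2 -7.5 -3.4
shank R2 8.9 -3.4
head 0.4 0.1
blkL -29.0 7.2
blkR 28.0 7.1
```

>>> {"op": "move_arm", "data": {
  "moves": [
    {"gripper":0,"x":-0.1,"y":-0.13,"z":0.7,"roll":0},
    {"gripper":0,"x":0,"y":0,"z":0.8,"roll":0},
    {"gripper":0,"x":0,"y":0,"z":0.5,"roll":0},
    {"gripper":0,"x":0,"y":0,"z":0,"roll":0},
    {"gripper":0,"x":0,"y":0,"z":0,"roll":0}
  ]
}}

```text
time_s: 19.68
eef_pos: [0.4408, -0.3835, 0.2462]
eef_rot: [0.0, 0.827, 0.562, -0.0]
wrist_force: [-0.4, -0.6, -1.8]
opening: 0.259
```

>>> {"op": "move_arm", "data": {
  "moves": [
    {"gripper":0,"x":0,"y":0,"z":0.15,"roll":0},
    {"gripper":0,"x":0,"y":0,"z":0.15,"roll":0},
    {"gripper":0,"x":0,"y":0,"z":0.1,"roll":0},
    {"gripper":0,"x":0,"y":0,"z":0.1,"roll":0}
  ]
}}

```text
time_s: 20.18
eef_pos: [0.4407, -0.3834, 0.2412]
eef_rot: [0.0, 0.827, 0.562, 0.0]
wrist_force: [0.2, 0.5, -1.9]
opening: 0.261
```

>>> {"op": "move_arm", "data": {
  "moves": [
    {"gripper":0,"x":0,"y":0,"z":0.1,"roll":0},
    {"gripper":0,"x":0,"y":0,"z":0.1,"roll":0},
    {"gripper":0,"x":0,"y":0,"z":0.1,"roll":0},
    {"gripper":0,"x":0,"y":0,"z":0.1,"roll":0}
  ]
}}

```text
time_s: 20.68
eef_pos: [0.4407, -0.3834, 0.2371]
eef_rot: [0.0, 0.827, 0.562, -0.0]
wrist_force: [-0.1, 0.5, -2.1]
opening: 0.262
```

It is in the hole (bottom about 12 mm above the bench, no force). Going on down.

>>> {"op": "move_arm", "data": {
  "moves": [
    {"gripper":0,"x":0,"y":0,"z":0.2,"roll":0},
    {"gripper":0,"x":0,"y":0,"z":0.2,"roll":0},
    {"gripper":0,"x":0,"y":0,"z":0.2,"roll":0},
    {"gripper":0,"x":0,"y":0,"z":0.2,"roll":0},
    {"gripper":0,"x":0,"y":0,"z":0,"roll":0}
  ]
}}

```text
time_s: 21.3
eef_pos: [0.4406, -0.3833, 0.229]
eef_rot: [-0.0, 0.827, 0.562, -0.0]
wrist_force: [0.5, -0.2, -1.1]
opening: 0.26
```

>>> {"op": "move_arm", "data": {
  "moves": [
    {"gripper":0,"x":0,"y":0,"z":0.1,"roll":0},
    {"gripper":0,"x":0,"y":0,"z":0.1,"roll":0},
    {"gripper":0,"x":0,"y":0,"z":0.08,"roll":0},
    {"gripper":0,"x":0,"y":0,"z":0,"roll":0}
  ]
}}

```text
time_s: 21.8
eef_pos: [0.4407, -0.3834, 0.2263]
eef_rot: [-0.0, 0.827, 0.562, 0.0]
wrist_force: [1.4, -0.3, -1.9]
opening: 0.258
```

>>> {"op": "move_arm", "data": {
  "moves": [
    {"gripper":0,"x":0,"y":0,"z":0.08,"roll":0},
    {"gripper":0,"x":0,"y":0,"z":0.05,"roll":0},
    {"gripper":0,"x":0,"y":0,"z":0,"roll":0}
  ]
}}

```text
time_s: 22.18
eef_pos: [0.4407, -0.3834, 0.225]
eef_rot: [-0.0, 0.827, 0.562, 0.0]
wrist_force: [0.1, 0.7, -1.5]
opening: 0.265
```

>>> {"op": "move_arm", "data": {
  "moves": [
    {"gripper":0,"x":0,"y":0,"z":0.04,"roll":0},
    {"gripper":0,"x":0,"y":0,"z":0.04,"roll":0},
    {"gripper":0,"x":0,"y":0,"z":0,"roll":0}
  ]
}}

```text
time_s: 22.55
eef_pos: [0.4409, -0.3835, 0.2249]
eef_rot: [0.0, 0.827, 0.562, 0.0]
wrist_force: [-1.6, 1.7, 4.2]
opening: 0.256
```

>>> {"op": "move_arm", "data": {
  "moves": [
    {"gripper":60,"x":0,"y":0,"z":0,"roll":0},
    {"gripper":60,"x":0,"y":0,"z":0,"roll":0},
    {"gripper":60,"x":0,"y":0,"z":0,"roll":0},
    {"gripper":60,"x":0,"y":0,"z":0,"roll":0}
  ]
}}

```text
time_s: 23.05
eef_pos: [0.4407, -0.3834, 0.2242]
eef_rot: [-0.0, 0.827, 0.562, -0.0]
wrist_force: [-0.0, 0.0, 0.4]
opening: 0.599
```

>>> {"op": "move_arm", "data": {
  "moves": [
    {"gripper":60,"x":0,"y":0,"z":-1.5,"roll":0},
    {"gripper":60,"x":0,"y":0,"z":-3,"roll":0},
    {"gripper":60,"x":0,"y":0,"z":-4,"roll":0},
    {"gripper":60,"x":0,"y":0,"z":-4,"roll":0},
    {"gripper":60,"x":0,"y":0,"z":-3,"roll":0}
  ]
}}

```text
time_s: 23.68
eef_pos: [0.4409, -0.3835, 0.3827]
eef_rot: [0.002, 0.827, 0.562, 0.0]
wrist_force: [0.4, 0.4, 0.2]
opening: 0.602
```

>>> {"op": "move_arm", "data": {
  "moves": [
    {"gripper":60,"x":0,"y":0,"z":0,"roll":0},
    {"gripper":60,"x":0,"y":0,"z":0,"roll":0},
    {"gripper":60,"x":0,"y":0,"z":0,"roll":0}
  ]
}}

```text
time_s: 24.05
eef_pos: [0.4404, -0.383, 0.3778]
eef_rot: [-0.001, 0.827, 0.562, -0.0]
wrist_force: [-0.0, -0.0, -0.2]
opening: 0.597
```

Run:
```python
from h import *
c=wsnap(); s=snap('scene')['img'][:,:,::-1]
for z in(.07,.08,.09): print(z,wproj(c,(.4407,-.3834,z)))
g=c['img'][:,:,::-1]
cv2.imwrite('pics/w7.png',np.hstack([cv2.resize(g[120:330,220:420],(400,420)),cv2.resize(s[170:320,250:410],(400,420))]))
```

```text
{'time_s': 24.05, 'eef_pos': [0.4404, -0.383, 0.3778], 'eef_rot': [-0.0014, 0.8269, 0.5624, -0.0001], 'wrist_force': [-0.036, -0.002, -0.2412], 'opening': 0.5969}
0.07 (np.float64(321.3573880539665), np.float64(189.07640330868668))
0.08 (np.float64(321.3368835833095), np.float64(191.94219358114194))
0.09 (np.float64(321.31496307277735), np.float64(195.01539943769947))
```

View pics/w7.png

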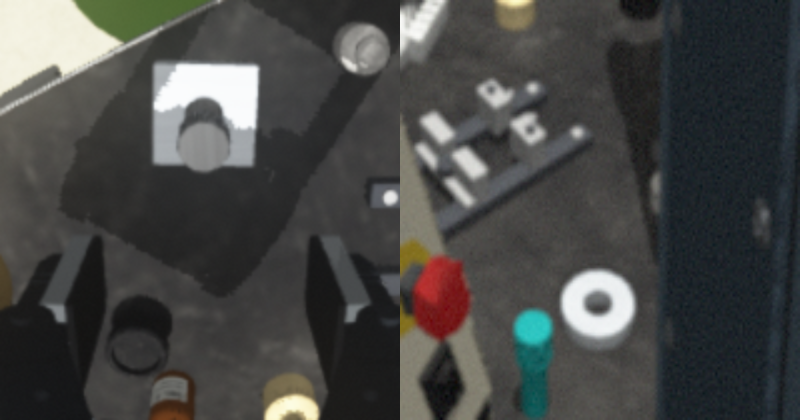

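```bash
python3 -c "
from bench import ctrl; print(ctrl.hand_in())"
```

```text
the job is handed in; nothing more can be done
None
```

The gauge check is done and handed in at about 24 s. The no-go gap stopped the pin, and the pin now stands released in the square block. No limit was passed in any reading I took, and none of the checks failed outright.

- **Go gap:** I took the pin from the collar, let it down upright in front of the gauge's open end and pushed it through. Side and push force stayed within about 1 N.
- **No-go gap:** It stopped about 42 mm past the middle of the go gap. I held it there for about 1.25 s with a push of 9–10.5 N. The highest resultant reading was about 11 N, against the 20 N limit. There was up to 2 N sideways when it first touched, and I eased that off. A picture taken during the hold showed the pin upright.
- **Block:** The pin went into the hole without resistance. It met the bench with about 4 N at the same tool height (0.2249 m) as when it stood in the collar, so it is fully home.
- **Final view:** The pin stands upright in the block, the collar is empty, and the other objects in view look untouched. The arm is clear, with no contact force.

Two readings were slightly off:
- **Pin foot:** Before insertion the pin's lower edge measured about 2 mm off in one direction. I took this to be a chamfer, or a tilt of under 2°.
- **Head position:** In the last view the head lay 1.5 px from where I expected it, which is within the calibration.

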